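Raise the lane barrier and push the power pack through

ROBOT

A 6-joint arm with a two-finger parallel gripper is mounted at the origin on a cart in front of the work surface, level with it; the furniture and walls round the work are solid. World frame = base frame: x ahead of the robot, y to its left, z up, the work surface at z = 0. Lengths are in mm, angles in rad, forces in N, time in s.
With the tool pointing down it reaches from about 350 to 975 mm from the base axis. Payload 7.1 kg.
Tool frame: the origin (TCP) lies at the very end of the fingers, on their centre line; the grasp point (between the pads) lies ctrl.hold_point_z behind it (ctrl.hold_point_z is the distance from the TCP to the grasp point, in mm); z points along the fingers, y is the line along which they close (so a half turn about z gives the same grasp; the last joint's range is limited). The gripper opens to 88 mm and grips with 3 to 60 N. Pads are 20 mm wide; open, the fingers measure 115 mm over their backs; the gripper's body (75 mm by 178 mm) begins 61 mm behind the grasp point.
Start: joints at [1.165, 0.423, 1.63, -0, 1.089, -0.019], TCP at [235.734, 578.821, 222.675] pointing down, gripper open.
Joint ranges: [-3, 3], [-0.9, 2.11], [0.09, 2.58], [-1.31, 4.45], [0.11, 2.69], [-2.54, 2.54]. Speed limits (rad/s): [2.39, 2.39, 3.01, 3.14, 3.14, 3.14].

INTERFACE

Orientations are given as a rotation vector (axis times angle).
In Python, from workcell import ctrl gives the robot as it stands. The module is installed in compiled form; this text tells all that it offers.
- The arm moves only by the shell command python3 -m creep 'ROWS'. ROWS is JSON, a list of rows, each an object with "translation": the shift along the tool's x, y, z in mm, a list of three; "angular": the turn, a rotation vector about the tool's x, y, z in rad, a list of three; "jaw": the opening, from 0 (shut) to 1 (fully open). A call has exactly 8 rows; each row is the pose to reach, as a shift and turn from the pose commanded when the call began, along the tool's axes at that moment; what a row does not reach only later rows make up. A row lasts 1/8 s, in which the tool goes at most 62.5 mm and 10.7 degrees, less where a joint would pass 70% of its speed; a pose out of reach is approached as far as the arm can. A call with a gripper value outside its range is refused whole. The fingers move at their own pace and stop on an object; the grip force is fixed at half the most. Time passes only in rows, so rows that repeat a pose let the fingers close, or fill a call up. It gives the time, the measured TCP pose, the force, the opening and the grip force at its end, in the units of the state.
- ctrl.get_obs(): the state, without advancing time (a new reading comes with each control period).
- ctrl.get_image(name): name is "side" or "top" or "wrist"; returns the picture (384x512x3 uint8, red, green, blue); there is no depth.
- ctrl.camera_info(name): a dict with "camera_matrix" (3x3 intrinsics, pixels), "world_from_camera" (4x4, takes a point from camera to world coordinates). Camera axes: x right, y up, looking along -z (the intrinsics and any distortion apply to the point x, -y, -z); pixel columns grow to the right and rows downward; lengths in mm; the calibration is good to about 2 mm. A picture is of the moment at which its call begins: read the wrist's pose just before it. camera_info takes no time and is no camera call; for the wrist camera it gives the pose at the moment of the call.
- ctrl.close_job(): hands the job in; it is judged then, once.
Trained networks look in the newest picture that a camera, given by its name, has taken for a name from the list of things; names that differ only in an ending like _2 or _b are one class to them, and where a whole thing is asked for, a point or a joint stands for the part that bears it (a point fixed in the world has none). Each returns a list of dicts, best first, with "score" (0 to 1); they miss things now and then, are a little off and sometimes report something else, mostly with a low value. They report only what shows in the picture. A call takes as long as a camera call. They do not tell look-alikes from the thing itself.
- ctrl.look_for(camera, label): "rect" ([left, top, right, bottom] in pixels, round what is visible of it).
The state is a dict: "t": time; "qpos": joint angles; "qvel": joint speeds; "joint_torque": joint torques, N m; "ee_pos": TCP position; "orientation": TCP orientation; "ft_force": force on the tool from outside, world axes, zero at the start; "moment": the same for the moment, N m; "width": finger opening in mm; "grasp_force": force on a finger pad.
Only numpy, scipy, OpenCV 4.12 (cv2) and the standard library are available. Lean on these libraries where they do the work, as an engineer would, in place of code of your own. Each camera call takes 0.05 s, during which the arm holds its last target. There are 200 camera calls.

TASK

Push the barrier arm up past its balance point, so that it swings over and stays raised by itself. Then push the power pack along the lane, under the raised barrier, until it rests against the end stop. Use only gentle pushes: pinch or lift nothing, keep the pack flat on the lane and leave the tin, the screwdriver and the tape roll where they are.

Things in the scene. Friction and masses are not known exactly. Their poses are not given: they have to be found in the camera images.
- fixture: Fixed transfer lane. Origin on the bench under the lane's centre, where the barrier crosses; x along the lane to the end stop, y across it to the barrier's post, z up. Plate 6 mm thick, 390 x 110 mm. Two grey rails along x from -180 to 190 mm, inner faces at y = +-39 mm, 10 mm wide, tops 26 mm above the bench; lane open at the -x end. Post: two cheeks 86 mm high at y = 118 to 162 mm, |x| < 22 mm.
- pivot (a point): Fixed point on the barrier's pivot axis, at (0, 140, 68) mm of the fixture; the axis runs along the fixture's x. Level, the barrier points from here along the fixture's -y: an aluminium boom 16 mm wide, 14 mm high, with a grey plate hanging from it over the lane (bottom 23 mm above the bench) and a cross-bar at the tip. A dark steel counterweight disc, 52 mm across, stands 66 mm above the pivot.
- barrier (a joint): Angle of the barrier arm, rad: 0 = level across the lane (lower stop), grows as it swings up; 1.75 = raised, leaning slightly away from the lane (upper stop). A high counterweight lets it fall back to 0 below about 0.65 and on to 1.75 by itself above about 0.75, damped; no latch. Lifting at the cross-bar takes about 1 N.
- bar (a point): Centre of the round rubber cross-bar at the arm's tip, 255 mm from the pivot axis; 14 mm thick, 90 mm long, parallel to the fixture's x. At angle 0 it lies 115 mm out from the lane's centre, on the side away from the post, 68 mm above the bench, with free space below; push it up from below with slanted fingers.
- pack: Loose black power pack, 106 mm long (its x, along the lane), 72 mm wide, 22 mm high, about 0.24 kg. Origin at the centre of its underside. Lies flat on the lane plate between the rails, before the barrier (at the fixture's -x side); slides on the plate.
- stop (a point): Middle of the foot of the end stop's face, 165 mm along the fixture's x; the stop is a rubber block 20 mm high across the lane. When the pack rests against it, the pack's origin is 53 mm short of this point.
- tin: Bystander: round solder tin, 56 mm across, 28 mm high, standing on the bench. Origin at the centre of its underside.
- driver: Bystander: screwdriver with a green handle, 193 mm long (its y), 25 mm thick, lying on the bench. Origin at the centre of its underside.
- tape: Bystander: roll of beige tape, 69 mm across, 24 mm high, lying flat on the bench. Origin at the centre of its underside.
Not all that is in view belongs to the job. What is meant by the pack is not pink, red or turquoise, and is the larger of those in its own colour.

How it is judged:
By the outcome, as a careful person would: the job done as asked, in the order asked, and still so for the second after the job is handed in, with the robot touching nothing.
It also fails if it takes over 58 s, if anything falls off the work surface, if the arm or the gripper's body presses on something with over 40 N, if the wrist force passes 120 N, or if a joint passes its speed limit or range.

## Working session

There is one attempt and no reset: what is moved stays moved. The work goes in short steps, Python scripts to look and compute and a shell command to move; the robot and the scene stay as the last step left them, time stands still between calls to the robot, and variables do not carry over. Pictures are saved under pics/ and viewed, at most 13 in all, crops included, and the job is handed in when it is done.

```bash
mkdir -p pics
cat > h.py <<'E'
import numpy as np, cv2
from workcell import ctrl
from scipy.spatial.transform import Rotation as R
def snap(n,f):
    im=ctrl.get_image(n); cv2.imwrite('pics/'+f,im[:,:,::-1]); return im
def ray(n,px):
    c=ctrl.camera_info(n);K=np.array(c['camera_matrix']);T=np.array(c['world_from_camera'])
    d=np.linalg.inv(K)@[px[0],px[1],1]; d=d*[1,-1,-1]
    return T[:3,3],T[:3,:3]@d
def at(n,px,z):
    o,d=ray(n,px); return o+d*(z-o[2])/d[2]
def proj(n,P):
    c=ctrl.camera_info(n);K=np.array(c['camera_matrix']);T=np.array(c['world_from_camera'])
    p=(np.array(P,float)-T[:3,3])@T[:3,:3]; p=p*[1,-1,-1]; q=p@K.T; return q[...,:2]/q[...,2:]
def tool(P):  # world point in tool frame
    s=ctrl.get_obs(); return R.from_rotvec(s['orientation']).inv().apply(np.array(P)-s['ee_pos'])
E
python3 - <<'E'
from h import *
np.set_printoptions(precision=1,suppress=True)
a=snap('top','top0.png');b=snap('side','side0.png')
cv2.imwrite('pics/both0.png',cv2.resize(np.vstack([a,b])[:,:,::-1],None,fx=1,fy=.78) if 0 else np.hstack([a,b])[:,:,::-1][:, :])
for c in('top','side'):
    print(c,{k:np.array(v) for k,v in ctrl.camera_info(c).items()})
    for l in('fixture','pack','barrier','bar','stop','pivot','tin','driver','tape'):
        try: print(l,[(np.array(r['rect']).round(),round(r['score'],2)) for r in ctrl.look_for(c,l)][:5])
        except Exception as e: print(l,e)
s=ctrl.get_obs();print(s,ctrl.hold_point_z, R.from_rotvec(s['orientation']).as_matrix())
E
```

```text
top {'camera_matrix': array([[492. ,   0. , 258.4],
       [  0. , 492. , 179.9],
       [  0. ,   0. ,   1. ]]), 'world_from_camera': array([[   0. ,    1. ,   -0.1,  418.4],
       [  -1. ,    0. ,   -0. ,    9.8],
       [  -0. ,    0.1,    1. , 1474.1],
       [   0. ,    0. ,    0. ,    1. ]])}
fixture [(array([194., 100., 297., 232.]), 0.95)]
pack [(array([315., 228., 356., 265.]), 0.8), (array([229., 179., 260., 216.]), 0.79), (array([317., 190., 340., 207.]), 0.75), (array([234., 251., 250., 280.]), 0.74), (array([163., 247., 203., 278.]), 0.67)]
barrier [(array([190., 134., 298., 189.]), 0.7), (array([192.,  88., 220., 108.]), 0.59)]
bar [(array([190., 132., 298., 189.]), 0.63), (array([227., 176., 260., 217.]), 0.38)]
stop [(array([193., 100., 299., 232.]), 0.64)]
pivot [(array([195., 103., 298., 232.]), 0.78)]
tin [(array([195., 178., 216., 196.]), 0.82)]
driver [(array([194.,  89., 218., 106.]), 0.8), (array([191., 134., 298., 189.]), 0.2)]
tape [(array([306., 131., 324., 153.]), 0.75)]
side {'camera_matrix': array([[426.5,   0. , 255.2],
       [  0. , 426.5, 187.9],
   
[... 561 characters left out ...]
), 0.64)]
stop [(array([192., 114., 350., 221.]), 0.93)]
pivot [(array([191., 114., 345., 218.]), 0.72)]
tin [(array([209., 164., 231., 180.]), 0.87)]
driver [(array([296., 138., 310., 171.]), 0.71)]
tape [(array([321., 208., 353., 233.]), 0.6)]
{'t': 1.0, 'qpos': array([ 1.2,  0.4,  1.6, -0. ,  1.1, -0. ]), 'qvel': array([ 0., -0.,  0., -0., -0., -0.]), 'joint_torque': array([  0. , -54.5, -27.4,   0.1,   0. ,  -0. ]), 'ee_pos': array([235.7, 578.8, 222.7]), 'orientation': array([0.6, 3.1, 0. ]), 'ft_force': array([ 0.1,  0.7, -0.9]), 'moment': array([ 0. , -0.1,  0. ]), 'grasp_force': 0.0, 'width': 87.86376012563449} 18.700000000000003 [[-0.9  0.4  0. ]
 [ 0.4  0.9  0. ]
 [-0.   0.  -1. ]]
```

View pics/top0.png

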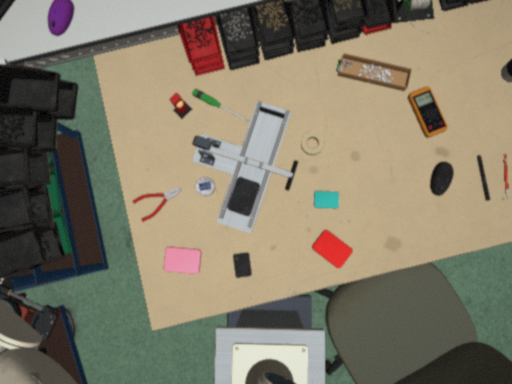

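View pics/side0.png

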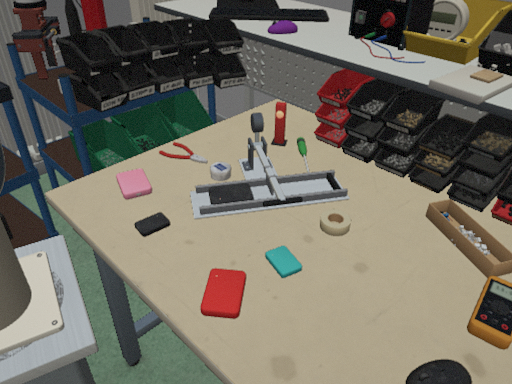

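The top view shows the lane from about (275,105), the stop end, to (234,228), the open end. The cross-bar is at (291,175) and the post is to the left at (205,150). Black candidates for the pack are the one in the lane at (243,196) and a smaller loose one at (242,265). Pink (182,260), turquoise (326,199) and red (332,248) are excluded, and the mouse (441,178) is not a pack. I choose the black one in the lane and check it in a close crop.

Run:
```python
from h import *
a=cv2.imread('pics/top0.png')[85:245,180:310]
b=cv2.imread('pics/side0.png')[100:230,180:360]
a=cv2.resize(a,None,fx=3.6,fy=3.6,interpolation=cv2.INTER_CUBIC)
cv2.imwrite('pics/crop0.png',a)
```

```text
(no output)
```

View pics/crop0.png

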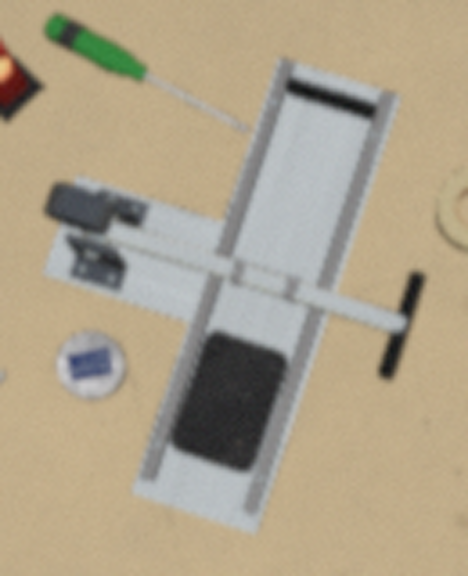

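The crop shows the plate corners at crop (282,60), (398,95), (257,532) and (134,492). The bar runs from (418,272) to (387,377), and the black pack lies in the lane, before the barrier. Now I fit the fixture pose.

Run:
```python
from h import *
from scipy.optimize import least_squares
np.set_printoptions(precision=1,suppress=True)
f=lambda p:np.array(p)/3.6+[180,85]
fx=[[195,55,6],[195,-55,6],[-195,-55,6],[-195,55,6],[45,-115,75],[-45,-115,75]]
px=f([[282,60],[398,95],[257,532],[134,492],[418,272],[387,377]])
W=lambda p,P:np.c_[(np.array(P,float)[:,:2]@np.array([[np.cos(p[2]),np.sin(p[2])],[-np.sin(p[2]),np.cos(p[2])]]))+p[:2],np.array(P)[:,2]]
r=least_squares(lambda p:(proj('top',W(p,fx))-px).ravel(),[500,0,-.3])
p=r.x;print(p,p[2]);print(r.fun.reshape(-1,2))
np.save('fix.npy',p)
c=np.array([at('top',q,28) for q in f([[212,332],[288,358],[247,470],[172,442]])]); m=c.mean(0)
d=m[:2]-p[:2];print('pack',m,'in fixture',[d@[np.cos(p[2]),np.sin(p[2])],d@[-np.sin(p[2]),np.cos(p[2])]])
print('bar',W(p,[[0,-115,68],[45,-115,68],[-45,-115,68],[0,140,68],[165,0,6],[-195,0,6]]))
for n,z in(('tin',28),('driver',12),('tape',24)):
  q=ctrl.look_for('top',n)[0]['rect'];print(n,at('top',[(q[0]+q[2])/2,(q[1]+q[3])/2],z))
# side overlay check
b=cv2.imread('pics/side0.png')
for P in W(p,fx+[[0,140,68]]): cv2.circle(b,tuple(int(v) for v in proj('side',P).round()),2,(0,0,255),-1)
cv2.imwrite('pics/ov.png',cv2.resize(b[100:230,180:360],None,fx=3.5,fy=3.5))
s=ctrl.get_obs();print(R.from_rotvec(s['orientation']).as_matrix().round(4),s['ee_pos'],p[2])
T=np.array(ctrl.camera_info('wrist')['world_from_camera']);print(T)
```

```text
[625.7  55.3  -0.3] -0.295567956699319
[[-1.  -1.1]
 [ 1.1 -0.1]
 [ 0.2  0.9]
 [-0.7  0.4]
 [ 0.7 -0.4]
 [-0.3  0.2]]
pack [532.3  84.1  28. ] in fixture [np.float64(-97.6895271581131), np.float64(0.40275687498739965)]
bar [[592.2 -54.7  68. ]
 [635.2 -67.8  68. ]
 [549.1 -41.6  68. ]
 [666.4 189.2  68. ]
 [783.5   7.2   6. ]
 [439.1 112.1   6. ]]
tin [556.7 198.8  28. ]
driver [833.9 207.8  12. ]
tape [ 698.8 -124.6   24. ]
[[-0.9  0.4 -0. ]
 [ 0.4  0.9 -0. ]
 [-0.  -0.  -1. ]] [235.7 578.8 222.7] -0.295567956699319
[[  0.4  -0.9  -0.3 164.5]
 [  0.9   0.4   0.1 609.2]
 [ -0.   -0.3   1.  384.2]
 [  0.    0.    0.    1. ]]
```

View pics/ov.png

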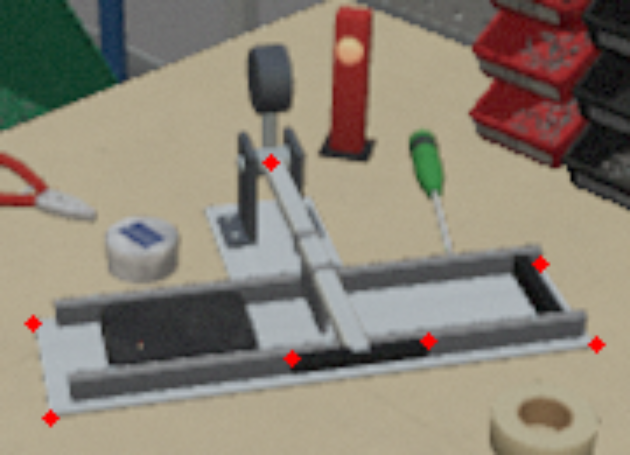

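The side overlay agrees with the picture to a few millimetres. The plate corners, bar ends and pivot all fall where they should, and the pack is at fixture (-98, 0). I'll approach the bar from the outer side with shut fingers slanted 45° towards the post.

```bash
cat >> h.py <<'E'
np.set_printoptions(precision=3,suppress=True)
p=np.load('fix.npy') if __import__('os').path.exists('fix.npy') else None
ex=np.array([np.cos(p[2]),np.sin(p[2]),0]);ey=np.array([-ex[1],ex[0],0]);ez=np.array([0,0,1.])
F=lambda v:np.array([p[0],p[1],0])+v[0]*ex+v[1]*ey+v[2]*ez
def inF(w): w=np.array(w)-[p[0],p[1],0]; return np.array([w@ex,w@ey,w@ez])
def slant(a): return np.c_[np.sin(a)*ey+np.cos(a)*ez, ex, np.cos(a)*ey-np.sin(a)*ez]
def go(v,M):  # shift/turn in tool axes to reach fixture point v with rotation M
    s=ctrl.get_obs();Q=R.from_rotvec(s['orientation'])
    print('t',round(s['t'],2),'at F',inF(s['ee_pos']),'F',s['ft_force'],'q',s['qpos'])
    print('shift',Q.inv().apply(F(v)-s['ee_pos']).round(1),'turn',(Q.inv()*R.from_matrix(M)).as_rotvec())
E
python3 - <<'E'
from h import *
go([0,-230,200],slant(np.pi/2)); go([0,-230,200],slant(np.pi/4))
E
```

```text
t 1.15 at F [-525.487  387.24   222.654] F [-0.099 -0.432 -0.758] q [ 1.165  0.423  1.63  -0.     1.089 -0.019]
shift [-579.5 -566.8   22.7] turn [-0.    0.    1.48]
t 1.15 at F [-525.487  387.24   222.654] F [-0.099 -0.432 -0.758] q [ 1.165  0.423  1.63  -0.     1.089 -0.019]
shift [-579.5 -566.8   22.7] turn [-0.579  0.634  1.397]
```

```bash
python3 -m creep '[{"translation":[-40,-40,0],"angular":[0,0,0.16],"jaw":0},{"translation":[-80,-79,0],"angular":[0,0,0.33],"jaw":0},{"translation":[-120,-118,0],"angular":[0,0,0.5],"jaw":0},{"translation":[-160,-157,0],"angular":[0,0,0.66],"jaw":0},{"translation":[-200,-196,0],"angular":[0,0,0.83],"jaw":0},{"translation":[-240,-235,0],"angular":[0,0,1.0],"jaw":0},{"translation":[-280,-274,0],"angular":[0,0,1.16],"jaw":0},{"translation":[-320,-313,0],"angular":[0,0,1.32],"jaw":0}]'
python3 - <<'E'
from h import *
go([0,-230,200],slant(np.pi/4))
E
```

```text
t: 2.15
ee_pos: [414.7, 166.6, 223.0]
orientation: [2.372, 2.059, 0.002]
ft_force: [-0.1, 0.7, -0.1]
width: 10.9
grasp_force: 0.0
t 2.15 at F [-234.25    45.076  223.038] F [-0.106  0.653 -0.056] q [ 0.355  0.157  2.008 -0.     0.975  0.497]
shift [-307.9  189.1   23.1] turn [-0.06   0.783  0.147]
```

```bash
python3 -m creep '[{"translation":[-40,24,0],"angular":[0,0,0],"jaw":0},{"translation":[-80,48,0],"angular":[-0.01,0.13,0.02],"jaw":0},{"translation":[-120,72,0],"angular":[-0.02,0.26,0.05],"jaw":0},{"translation":[-160,97,0],"angular":[-0.03,0.39,0.07],"jaw":0},{"translation":[-200,122,5],"angular":[-0.04,0.52,0.1],"jaw":0},{"translation":[-240,147,10],"angular":[-0.05,0.65,0.12],"jaw":0},{"translation":[-275,169,18],"angular":[-0.06,0.783,0.147],"jaw":0},{"translation":[-308,189,23],"angular":[-0.06,0.783,0.147],"jaw":0}]'
python3 - <<'E'
from h import *
a=np.pi/4;t=np.array([0,.707,-.707]);n=np.array([0,.707,.707]);C=np.array([0,-115,68.])
c=C+20*t-17*n
go(c-110*t-14*n,slant(a)); go(c-14*n,slant(a)); snap('wrist','w1.png')
E
```

```text
t: 3.15
ee_pos: [558.9, -165.3, 197.6]
orientation: [-2.042, -1.512, -0.844]
ft_force: [0.2, 0.8, -0.8]
width: 0.3
grasp_force: 0.0
t 3.15 at F [   0.396 -230.474  197.601] F [ 0.227  0.779 -0.84 ] q [-0.667  0.565  1.707  0.75   1.312 -0.739]
shift [-41.1  -0.   83.2] turn [-0.004 -0.002 -0.002]
t 3.15 at F [   0.396 -230.474  197.601] F [ 0.227  0.779 -0.84 ] q [-0.667  0.565  1.707  0.75   1.312 -0.739]
shift [-41.3   0.4 193.2] turn [-0.004 -0.002 -0.002]
```

View pics/w1.png

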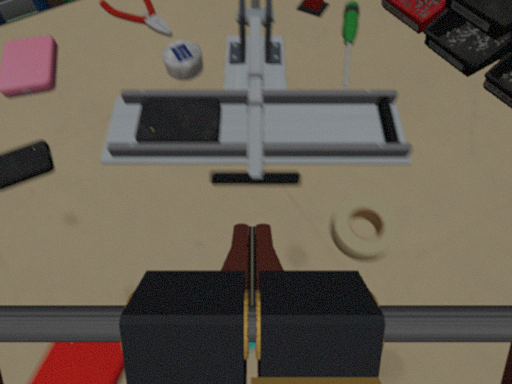

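The wrist view shows the bar from (212,178) to (299,178), centred ahead of the shut fingers at (252,228). The tape roll is clear, at (362,235). Now I slide under the bar.

```bash
python3 -m creep '[{"translation":[-21,0,40],"angular":[0,0,0],"jaw":0},{"translation":[-41,0,70],"angular":[0,0,0],"jaw":0},{"translation":[-41,0,95],"angular":[0,0,0],"jaw":0},{"translation":[-41,0,120],"angular":[0,0,0],"jaw":0},{"translation":[-41,0,145],"angular":[0,0,0],"jaw":0},{"translation":[-41,0,170],"angular":[0,0,0],"jaw":0},{"translation":[-41,0,193],"angular":[0,0,0],"jaw":0},{"translation":[-41,0,193],"angular":[0,0,0],"jaw":0}]'
python3 - <<'E'
from h import *
a=np.pi/4;t=np.array([0,.707,-.707]);n=np.array([0,.707,.707])
for th in (0,.15,.3,.45,.6,.75,.9,1.0):
  C=np.array([0,140-255*np.cos(th),68+255*np.sin(th)]);go(C+20*t-17*n,slant(a))
snap('wrist','w2.png')
E
```

```text
t: 4.2
ee_pos: [589.5, -57.9, 32.8]
orientation: [-2.038, -1.519, -0.841]
ft_force: [0.6, 0.4, 0.3]
width: 0.2
grasp_force: 0.0
t 4.2 at F [  -1.614 -118.815   32.82 ] F [0.642 0.39  0.255] q [-0.49   0.799  1.791  0.952  1.016 -0.917]
shift [10.6  1.6 -2.2] turn [-0.007  0.     0.003]
t 4.2 at F [  -1.614 -118.815   32.82 ] F [0.642 0.39  0.255] q [-0.49   0.799  1.791  0.952  1.016 -0.917]
shift [ 39.5   1.5 -27.1] turn [-0.007  0.     0.003]
t 4.2 at F [  -1.614 -118.815   32.82 ] F [0.642 0.39  0.255] q [-0.49   0.799  1.791  0.952  1.016 -0.917]
shift [ 71.9   1.5 -47.5] turn [-0.007  0.     0.003]
t 4.2 at F [  -1.614 -118.815   32.82 ] F [0.642 0.39  0.255] q [-0.49   0.799  1.791  0.952  1.016 -0.917]
shift [106.9   1.4 -62.7] turn [-0.007  0.     0.003]
t 4.2 at F [  -1.614 -118.815   32.82 ] F [0.642 0.39  0.255] q [-0.49   0.799  1.791  0.952  1.016 -0.917]
shift [143.8   1.5 -72.6] turn [-0.007  0.     0.003]
t 4.2 at F [  -1.614 -118.815   32.82 ] F [0.642 0.39  0.255] q [-0.49   0.799  1.791  0.952  1.016 -0.917]
shift [181.8   1.5 -76.8] turn [-0.007  0.     0.003]
t 4.2 at F [  -1.614 -118.815   32.82 ] F [0.642 0.39  0.255] q [-0.49   0.799  1.791  0.952  1.016 -0.917]
shift [220.    1.6 -75.3] turn [-0.007  0.     0.003]
t 4.2 at F [  -1.614 -118.815   32.82 ] F [0.642 0.39  0.255] q [-0.49   0.799  1.791  0.952  1.016 -0.917]
shift [245.2   1.7 -71.1] turn [-0.007  0.     0.003]
```

View pics/w2.png

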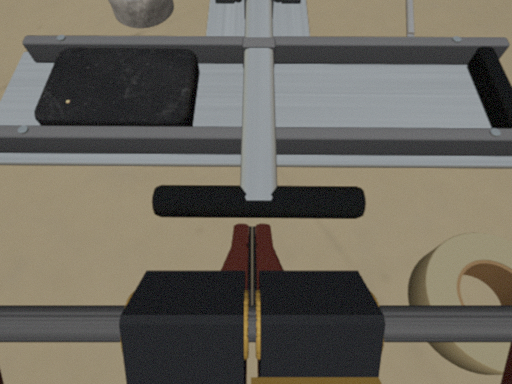

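The bar spans (153..364, 201) and the fingertips end at (252,228), in front of it in the image. I'll check that against the projected expectation before lifting.

Run:
```python
from h import *
s=ctrl.get_obs()
print('tcp',proj('wrist',s['ee_pos']),'bar',proj('wrist',F([0,-115,68])),proj('wrist',F([45,-115,68])),proj('wrist',F([-45,-115,68])))
o,d=ray('wrist',[258,201]);print(np.linalg.norm(proj('wrist',F([45,-115,68]))-proj('wrist',F([-45,-115,68]))))
for z in(55,62,68,75): print(z,inF(at('wrist',[258,201],z)))
c=np.array([F([0,-115,68])-s['ee_pos']]);print(tool(F([0,-115,68])))
T=np.array(ctrl.camera_info('wrist')['world_from_camera']);print('cam in tool',tool(T[:3,3]))
```

```text
tcp [252.962 245.924] bar [255.137 208.791] [360.341 209.221] [150.234 208.361]
210.10910849870262
55 [   1.436 -104.74    55.   ]
62 [   1.329 -108.252   62.   ]
68 [   1.238 -111.263   68.   ]
75 [   1.131 -114.776   75.   ]
[ 27.569   0.849 -21.112]
cam in tool [  77.315   -0.575 -160.72 ]
```

The size of the bar in the picture matches (211 against 210 px), and it is about 4 mm deeper than predicted. I'll insert 8 mm more and lift slowly along the arc.

```bash
python3 -m creep '[{"translation":[0,1,8],"angular":[0,0,0],"jaw":0},{"translation":[8,1,7],"angular":[0,0,0],"jaw":0},{"translation":[16,1,3],"angular":[0,0,0],"jaw":0},{"translation":[27,1,-7],"angular":[0,0,0],"jaw":0},{"translation":[40,1,-18],"angular":[0,0,0],"jaw":0},{"translation":[56,1,-29],"angular":[0,0,0],"jaw":0},{"translation":[73,1,-39],"angular":[0,0,0],"jaw":0},{"translation":[90,1,-47],"angular":[0,0,0],"jaw":0}]'
python3 - <<'E'
from h import *
s=ctrl.get_obs();print(inF(s['ee_pos']),s['ft_force']@np.c_[ex,ey,ez]);snap('wrist','w3.png')
E
```

```text
t: 5.25
ee_pos: [600.2, -30.3, 132.7]
orientation: [-2.041, -1.519, -0.845]
ft_force: [-0.3, -1.7, 1.0]
width: 0.2
grasp_force: 0.6
[  0.634 -89.297 132.693] [ 0.185 -1.713  0.955]
```

View pics/w3.png

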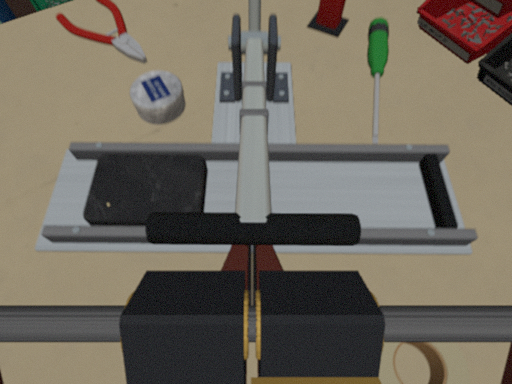

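The bar now rests on the fingers at (253,228), past the fingertips, and is raised to about 0.4 rad. I'll continue past balance.

```bash
python3 -m creep '[{"translation":[19,0,-10],"angular":[0,0,0],"jaw":0},{"translation":[38,0,-15],"angular":[0,0,0],"jaw":0},{"translation":[57,0,-19],"angular":[0,0,0],"jaw":0},{"translation":[76,0,-22],"angular":[0,0,0],"jaw":0},{"translation":[95,0,-22],"angular":[0,0,0],"jaw":0},{"translation":[113,0,-21],"angular":[0,0,0],"jaw":0},{"translation":[131,0,-19],"angular":[0,0,0],"jaw":0},{"translation":[148,0,-16],"angular":[0,0,0],"jaw":0}]'
python3 - <<'E'
from h import *
s=ctrl.get_obs();print(inF(s['ee_pos']),s['ft_force']@np.c_[ex,ey,ez],s['qpos'])
E
```

```text
t: 6.3
ee_pos: [627.0, 59.8, 247.5]
orientation: [-2.041, -1.519, -0.844]
ft_force: [0.8, 0.4, 0.2]
width: 0.6
grasp_force: 0.0
[  0.013   4.675 247.502] [0.653 0.6   0.172] [-0.28   0.447  1.77   0.9    1.125 -0.482]
```

The contact force is gone, so the barrier should be swinging over on its own. I'll retreat along the fingers and check.

```bash
python3 -m creep '[{"translation":[0,0,-20],"angular":[0,0,0],"jaw":0},{"translation":[0,0,-45],"angular":[0,0,0],"jaw":0},{"translation":[0,0,-70],"angular":[0,0,0],"jaw":0},{"translation":[0,0,-95],"angular":[0,0,0],"jaw":0},{"translation":[0,0,-115],"angular":[0,0,0],"jaw":0},{"translation":[0,0,-120],"angular":[0,0,0],"jaw":0},{"translation":[0,0,-120],"angular":[0,0,0],"jaw":0},{"translation":[0,0,-120],"angular":[0,0,0],"jaw":0}]'
python3 - <<'E'
from h import *
snap('side','s2.png');a=cv2.imread('pics/s2.png')[40:260,120:400];cv2.imwrite('pics/s2c.png',cv2.resize(a,None,fx=2,fy=2))
go([-190,0,150],np.c_[-ex,ey,-ez])
E
```

```text
t: 7.3
ee_pos: [602.3, -22.0, 331.1]
orientation: [-2.04, -1.518, -0.842]
ft_force: [1.0, 0.7, 0.4]
width: 0.8
grasp_force: 0.0
t 7.35 at F [  0.159 -80.684 331.086] F [ 0.319 -0.272 -0.184] q [-0.426  0.349  1.699  0.805  1.33  -0.434]
shift [ -70.4 -189.3  186.2] turn [ 0.61  -0.616 -1.478]
```

View pics/s2c.png

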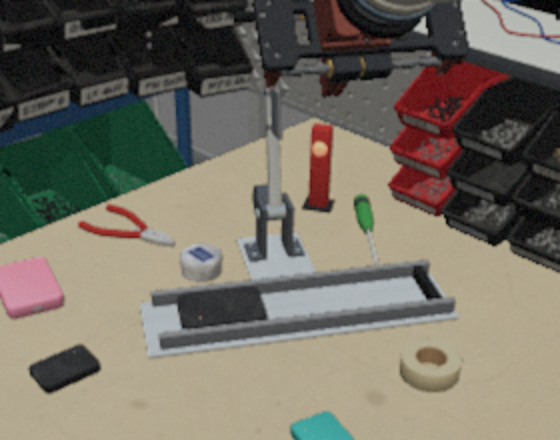

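The crop shows the boom upright at (274,150), with the counterweight swung down behind the post. The pack is still in the lane at (222,307). Next is the position behind the pack.

```bash
python3 -m creep '[{"translation":[0,-25,0],"angular":[0.06,-0.06,-0.15],"jaw":0},{"translation":[-5,-50,10],"angular":[0.12,-0.12,-0.3],"jaw":0},{"translation":[-10,-75,25],"angular":[0.18,-0.18,-0.44],"jaw":0},{"translation":[-17,-100,45],"angular":[0.24,-0.25,-0.59],"jaw":0.1},{"translation":[-25,-125,65],"angular":[0.3,-0.31,-0.74],"jaw":0.2},{"translation":[-33,-150,85],"angular":[0.37,-0.37,-0.89],"jaw":0.3},{"translation":[-42,-170,105],"angular":[0.43,-0.43,-1.03],"jaw":0.3},{"translation":[-52,-189,125],"angular":[0.49,-0.49,-1.18],"jaw":0.3}]'
python3 - <<'E'
from h import *
go([-190,0,110],np.c_[-ex,ey,-ez])
E
```

```text
t: 8.35
ee_pos: [435.7, 81.8, 206.0]
orientation: [-0.878, -2.9, -0.208]
ft_force: [0.2, -0.9, -0.5]
width: 26.6
grasp_force: 0.0
t 8.35 at F [-189.476  -29.948  206.016] F [ 0.157 -0.898 -0.47 ] q [ 0.044  0.203  2.011  0.197  0.99  -1.052]
shift [-4.5 18.7 98.7] turn [ 0.121 -0.124 -0.291]
```

```bash
python3 -m creep '[{"translation":[-2,6,15],"angular":[0.04,-0.04,-0.1],"jaw":0.3},{"translation":[-3,12,35],"angular":[0.08,-0.08,-0.2],"jaw":0.3},{"translation":[-4,18,55],"angular":[0.121,-0.124,-0.291],"jaw":0.3},{"translation":[-5,19,75],"angular":[0.121,-0.124,-0.291],"jaw":0.3},{"translation":[-5,19,90],"angular":[0.121,-0.124,-0.291],"jaw":0.3},{"translation":[-5,19,99],"angular":[0.121,-0.124,-0.291],"jaw":0.3},{"translation":[-5,19,99],"angular":[0.121,-0.124,-0.291],"jaw":0.3},{"translation":[-5,19,99],"angular":[0.121,-0.124,-0.291],"jaw":0.3}]'
python3 - <<'E'
from h import *
go([-190,0,14],np.c_[-ex,ey,-ez]); snap('wrist','w4.png')
print('rear edge expect',proj('wrist',F([-151,36,28])),proj('wrist',F([-151,-36,28])))
E
```

```text
t: 9.35
ee_pos: [445.4, 109.9, 110.8]
orientation: [-0.472, -3.105, -0.003]
ft_force: [-0.5, 0.3, -0.1]
width: 26.5
grasp_force: 0.0
t 9.35 at F [-188.366   -0.258  110.838] F [-0.486  0.282 -0.106] q [ 0.215  0.365  2.066  0.003  0.712 -1.057]
shift [ 1.5  0.1 96.8] turn [ 0.002 -0.002 -0.006]
rear edge expect [297.201 242.497] [203.972 243.147]
```

View pics/w4.png

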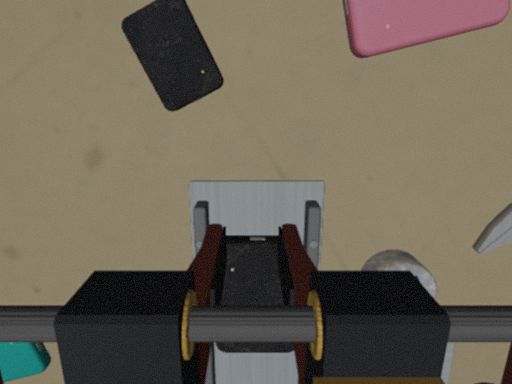

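The wrist view looks back along the lane. The plate end is at row 181, the pack's rear edge is at about (258,236), 5 mm nearer than computed, and the fingers are between the rails at columns 213–293. There are over 20 mm of clearance behind the pack, so I lower.

```bash
python3 -m creep '[{"translation":[3,0,15],"angular":[0,0,0],"jaw":0.3},{"translation":[3,0,32],"angular":[0,0,0],"jaw":0.3},{"translation":[3,0,50],"angular":[0,0,0],"jaw":0.3},{"translation":[3,0,68],"angular":[0,0,0],"jaw":0.3},{"translation":[3,0,82],"angular":[0,0,0],"jaw":0.3},{"translation":[3,0,92],"angular":[0,0,0],"jaw":0.3},{"translation":[3,0,97],"angular":[0,0,0],"jaw":0.3},{"translation":[3,0,97],"angular":[0,0,0],"jaw":0.3}]'
python3 -m creep '[{"translation":[-8,0,0],"angular":[0,0,0],"jaw":0.3},{"translation":[-15,0,0],"angular":[0,0,0],"jaw":0.3},{"translation":[-21,0,0],"angular":[0,0,0],"jaw":0.3},{"translation":[-27,0,0],"angular":[0,0,0],"jaw":0.3},{"translation":[-35,0,0],"angular":[0,0,0],"jaw":0.3},{"translation":[-44,0,0],"angular":[0,0,0],"jaw":0.3},{"translation":[-54,0,0],"angular":[0,0,0],"jaw":0.3},{"translation":[-64,0,0],"angular":[0,0,0],"jaw":0.3}]'
python3 - <<'E'
from h import *
go([50,0,13],np.c_[-ex,ey,-ez])
E
```

```text
t: 10.4
ee_pos: [441.9, 111.1, 13.4]
orientation: [-0.472, -3.104, -0.002]
ft_force: [0.3, 0.5, -0.0]
width: 26.8
grasp_force: 0.0
t: 11.4
ee_pos: [503.8, 91.9, 13.2]
orientation: [-0.472, -3.104, -0.002]
ft_force: [-1.8, 1.1, 0.3]
width: 26.4
grasp_force: 0.8
t 11.4 at F [-127.223   -0.51    13.235] F [-1.766  1.111  0.251] q [ 0.156  0.606  1.976  0.004  0.56  -1.116]
shift [-177.2    1.6   -0.1] turn [ 0.001 -0.002 -0.006]
```

The pack is sliding with about 2 N of push. I continue.

```bash
python3 -m creep '[{"translation":[-11,0,0],"angular":[0,0,0],"jaw":0.3},{"translation":[-23,0,0],"angular":[0,0,0],"jaw":0.3},{"translation":[-35,0,0],"angular":[0,0,0],"jaw":0.3},{"translation":[-47,0,0],"angular":[0,0,0],"jaw":0.3},{"translation":[-59,1,0],"angular":[0,0,0],"jaw":0.3},{"translation":[-71,1,0],"angular":[0,0,0],"jaw":0.3},{"translation":[-82,1,0],"angular":[0,0,0],"jaw":0.3},{"translation":[-92,1,0],"angular":[0,0,0],"jaw":0.3}]'
python3 -m creep '[{"translation":[-10,0,0],"angular":[0,0,0],"jaw":0.3},{"translation":[-20,0,0],"angular":[0,0,0],"jaw":0.3},{"translation":[-30,0,0],"angular":[0,0,0],"jaw":0.3},{"translation":[-39,0,0],"angular":[0,0,0],"jaw":0.3},{"translation":[-47,0,0],"angular":[0,0,0],"jaw":0.3},{"translation":[-54,0,0],"angular":[0,0,0],"jaw":0.3},{"translation":[-61,0,0],"angular":[0,0,0],"jaw":0.3},{"translation":[-67,0,0],"angular":[0,0,0],"jaw":0.3}]'
python3 - <<'E'
from h import *
go([50,0,13],np.c_[-ex,ey,-ez]);
E
```

```text
t: 12.4
ee_pos: [591.9, 65.5, 13.2]
orientation: [-0.472, -3.104, -0.002]
ft_force: [-2.6, 0.2, 1.8]
width: 26.2
grasp_force: 1.4
t: 13.4
ee_pos: [655.6, 45.7, 13.0]
orientation: [-0.472, -3.104, -0.002]
ft_force: [-2.3, 0.7, 2.4]
width: 26.4
grasp_force: 1.5
t 13.4 at F [31.402 -0.484 12.957] F [-2.279  0.702  2.442] q [ 0.051  0.741  1.642  0.003  0.76  -1.22 ]
shift [-18.6   0.6  -0.1] turn [ 0.001 -0.002 -0.006]
```

Now the slow final stretch, watching the force.

```bash
python3 -m creep '[{"translation":[-2,0,0],"angular":[0,0,0],"jaw":0.3},{"translation":[-4,0,0],"angular":[0,0,0],"jaw":0.3},{"translation":[-6,0,0],"angular":[0,0,0],"jaw":0.3},{"translation":[-8,0,0],"angular":[0,0,0],"jaw":0.3},{"translation":[-10,0,0],"angular":[0,0,0],"jaw":0.3},{"translation":[-11,0,0],"angular":[0,0,0],"jaw":0.3},{"translation":[-12,0,0],"angular":[0,0,0],"jaw":0.3},{"translation":[-13,0,0],"angular":[0,0,0],"jaw":0.3}]'
python3 - <<'E'
from h import *
s=ctrl.get_obs();print(inF(s['ee_pos']),s['ft_force']@np.c_[ex,ey,ez])
snap('top','t3.png');a=cv2.imread('pics/t3.png')[85:245,180:310];cv2.imwrite('pics/t3c.png',cv2.resize(a,None,fx=3.6,fy=3.6,interpolation=cv2.INTER_CUBIC))
E
```

```text
t: 14.4
ee_pos: [667.6, 41.9, 12.9]
orientation: [-0.472, -3.104, -0.002]
ft_force: [-2.0, 1.0, 0.5]
width: 26.7
grasp_force: 1.0
[44.06  -0.583 12.935] [-2.206  0.37   0.534]
```

```bash
python3 -m creep '[{"translation":[-0.5,0,0],"angular":[0,0,0],"jaw":0.3},{"translation":[-1,0,0],"angular":[0,0,0],"jaw":0.3},{"translation":[-1.5,0,0],"angular":[0,0,0],"jaw":0.3},{"translation":[-2,0,0],"angular":[0,0,0],"jaw":0.3},{"translation":[-2.5,0,0],"angular":[0,0,0],"jaw":0.3},{"translation":[-3,0,0],"angular":[0,0,0],"jaw":0.3},{"translation":[-3.5,0,0],"angular":[0,0,0],"jaw":0.3},{"translation":[-4,0,0],"angular":[0,0,0],"jaw":0.3}]'
```

```text
t: 15.45
ee_pos: [671.5, 40.7, 12.9]
orientation: [-0.472, -3.104, -0.002]
ft_force: [-1.2, 0.9, 0.1]
width: 26.3
grasp_force: 0.8
```

View pics/t3c.png

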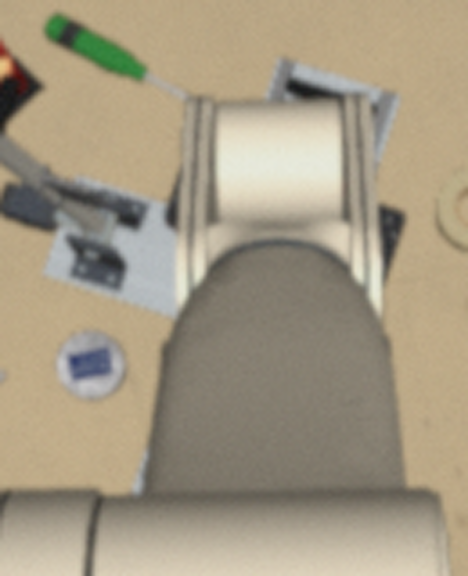

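The top crop shows the boom leaning away at (40,170) and the tin, screwdriver and tape unmoved. The arm hides the pack. I continue slowly until the force rises.

```bash
python3 -m creep '[{"translation":[-0.5,0,0],"angular":[0,0,0],"jaw":0.3},{"translation":[-1,0,0],"angular":[0,0,0],"jaw":0.3},{"translation":[-1.5,0,0],"angular":[0,0,0],"jaw":0.3},{"translation":[-2,0,0],"angular":[0,0,0],"jaw":0.3},{"translation":[-2.5,0,0],"angular":[0,0,0],"jaw":0.3},{"translation":[-3,0,0],"angular":[0,0,0],"jaw":0.3},{"translation":[-3.5,0,0],"angular":[0,0,0],"jaw":0.3},{"translation":[-4,0,0],"angular":[0,0,0],"jaw":0.3}]'
python3 - <<'E'
from h import *
s=ctrl.get_obs();print(inF(s['ee_pos']),s['ft_force']@np.c_[ex,ey,ez])
im=snap('side','s3.png');print(proj('side',F([165,0,28])),proj('side',F([59,0,28])))
cv2.imwrite('pics/s3c.png',cv2.resize(im[130:230,200:370,::-1],None,fx=3.5,fy=3.5,interpolation=cv2.INTER_CUBIC))
E
```

```text
t: 16.45
ee_pos: [673.4, 40.1, 12.9]
orientation: [-0.471, -3.1, -0.002]
ft_force: [-9.9, 3.9, 7.3]
width: 26.2
grasp_force: 5.0
[50.11  -0.668 12.922] [-10.639   0.845   7.314]
[331.802 180.22 ] [292.099 185.006]
```

Force has risen to 10.6 N and the tip has stopped at 50 mm, where contact with the stop was expected. I back off, then raise.

```bash
python3 -m creep '[{"translation":[3,0,0],"angular":[0,0,0],"jaw":0.3},{"translation":[8,0,0],"angular":[0,0,0],"jaw":0.3},{"translation":[18,0,0],"angular":[0,0,0],"jaw":0.3},{"translation":[30,0,0],"angular":[0,0,0],"jaw":0.3},{"translation":[40,0,-10],"angular":[0,0,0],"jaw":0.3},{"translation":[50,0,-40],"angular":[0,0,0],"jaw":0.3},{"translation":[65,0,-80],"angular":[0,0,0],"jaw":0.3},{"translation":[85,0,-120],"angular":[0,0,0],"jaw":0.3}]'
python3 -m creep '[{"translation":[30,0,-20],"angular":[0,0,0],"jaw":0.3},{"translation":[60,0,-40],"angular":[0,0,0],"jaw":0.3},{"translation":[90,0,-60],"angular":[0,0,0],"jaw":0.3},{"translation":[120,0,-80],"angular":[0,0,0],"jaw":0.3},{"translation":[150,0,-90],"angular":[0,0,0],"jaw":0.3},{"translation":[170,0,-90],"angular":[0,0,0],"jaw":0.3},{"translation":[180,0,-90],"angular":[0,0,0],"jaw":0.3},{"translation":[180,0,-90],"angular":[0,0,0],"jaw":0.3}]'
python3 - <<'E'
from h import *
a=snap('top','t4.png');b=snap('side','s4.png')
A=cv2.resize(a[85:225,180:330,::-1],None,fx=2.7,fy=2.7,interpolation=cv2.INTER_CUBIC)
B=cv2.resize(b[85:225,200:350,::-1],None,fx=2.6,fy=2.7,interpolation=cv2.INTER_CUBIC)
cv2.imwrite('pics/end.png',np.hstack([A,B]))
for l in('pack','tin','driver','tape'):
  q=[(np.array(r['rect']).round(),round(r['score'],2)) for r in ctrl.look_for('top',l)];print(l,q)
s=ctrl.get_obs();print(s['t'],inF(s['ee_pos']))
E
```

```text
t: 17.5
ee_pos: [593.6, 64.8, 134.8]
orientation: [-0.472, -3.105, -0.003]
ft_force: [0.5, -0.7, 0.6]
width: 26.3
grasp_force: 0.0
t: 18.5
ee_pos: [422.2, 118.0, 223.3]
orientation: [-0.471, -3.104, -0.002]
ft_force: [0.5, -0.5, -0.1]
width: 26.3
grasp_force: 0.0
pack [(array([315., 191., 340., 205.]), 0.91), (array([162., 246., 204., 274.]), 0.9), (array([253., 110., 281., 153.]), 0.76), (array([236., 252., 241., 278.]), 0.59), (array([313., 232., 354., 270.]), 0.56)]
tin [(array([199., 178., 217., 195.]), 0.76), (array([299., 129., 326., 152.]), 0.52)]
driver [(array([194.,  88., 244., 119.]), 0.77), (array([170., 103., 288., 231.]), 0.69)]
tape [(array([302., 129., 326., 155.]), 0.75)]
18.8 [-212.067    0.741  223.255]
```

View pics/end.png

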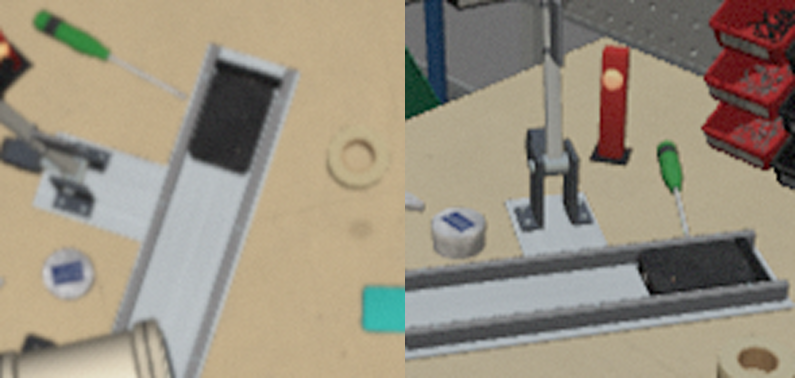

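The left half (top view) shows the pack flat against the stop at (232,120). The right half (side view) shows the boom upright at (553,110). The tin, screwdriver and tape are where they were, and the robot is clear.

```bash
python3 -c "
from workcell import ctrl
print(ctrl.close_job())"
```

```text
the job is handed in; nothing more can be done
None
```

The barrier swung over and stays raised by itself, the pack lies flat against the end stop, the tin, screwdriver and tape roll were not moved, and the job was handed in at about 19 s.

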